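# Set the overlocker's stitch dial and hold its looper cover open

### The job

On the overlock machine, turn the stitch dial until its white line points at the single long mark on the bed, and let go of it while the cover is still shut. Then take the spring-shut cover by its bar handle, raise it to 50 degrees from closed, and finish with the gripper still holding it there, steady, so that a colleague can change the knife underneath. Leave the dial as set and do not disturb the other things on the table or on the machine.

Things in the scene. Friction and masses are not known exactly. Their poses are not given: they have to be found in the camera images.
- machine: White overlock machine, fixed. Bed top flat, 100 mm above the table, x -120..120, y -200..170 mm. Origin on the table under the bed; x to its rear (away from the robot at yaw 0), y to its left. Sewing head at the left (y 75..165, x -80..120) 240 mm tall, needle arm out to y 46 at x 70..115, 182..218 mm up. Handwheel (90 mm) on the right end. Dial at x -40, y -135; cover between dial and head.
- dial (a joint): Angle of the stitch dial about its vertical axis, rad, growing clockwise seen from above, range 0 to 4. At 0 its white line points to the machine's -y (right); at pi/2 = 1.571 to the machine's -x (front), straight at the single long mark (26 mm long; the other marks, every 30 degrees, 7 mm). Starts at 0.1 to 0.95. Stays where it is left (friction 0.05 N m).
- dial_grip (a point): Grip point of the dial on its axis, 137 mm above the table, 37 above the bed. Black disc 44 mm across with an upright bar across it: 42 mm long, 14 thick, 30 high above the disc, top 144 mm above the table; the white line is on top of one half of it. This frame turns with the dial: the bar runs along its x, the line is on its -x half.
- cover (a joint): Opening angle of the looper cover, rad: 0 shut (as at the start), 0.873 = 50 degrees, stop at 1.5. A spring and its weight always close it: 2 to 4 N at the handle when shut, 3 to 6 N at 50 degrees. It falls shut when let go.
- cover_handle (a point): Middle of the cover's round dark-steel bar handle, 12 mm thick, 72 mm free between two posts, along the machine's y (parallel to the hinge), 29 mm clear under it. Shut: machine x -65, y -15, 144 mm above the table; 115 mm before and 43 mm above the hinge point, turning with the cover. The bar can turn in the grip: pinch it from above and lead it along the arc with upright fingers.
- cover_hinge (a point): Middle of the cover's hinge axis, along the machine's y at the cover's far edge: machine x 50, y -15, 100 mm above the table. The cover is a bare metal plate 130 (x) by 120 (y) by 8 mm, 0.18 to 0.35 kg with handle; its near edge swings up and away from the robot.
- bobbin: Steel bobbin, 22 mm across, 11 mm tall, standing on the bed behind the dial; origin at the centre of its underside. Bystander.
- cone_a: White thread cone, 60 mm across at the foot, 125 mm tall, standing; origin at the centre of its underside. Bystander. To the right of the machine.
- cone_b: Grey thread cone, 60 mm across at the foot, 125 mm tall, standing; origin at the centre of its underside. Bystander. To the left of the machine.
- screwdriver: Screwdriver, 160 mm long, lying on the table along its own x in front of the machine. Bystander.
- hammer: Tack hammer, 260 mm long, lying along its own x far to the left. Bystander.
- tack_jar: Glass jar of 64 mm diameter, 75 mm tall, standing at the right; origin at the centre of its underside. Bystander.
- chalk_box: Cardboard chalk box, 90 by 55 by 30 mm, at the right; origin at the centre of its underside. Bystander.

How it is judged:
By the outcome, as a careful person would: the job done as asked, in the order asked, and still so for the second after the job is handed in, while the arm keeps its last pose, push and grip.
It also fails if it takes over 53 s, if anything falls off the work surface, if the arm or the gripper's body presses on something with over 40 N, if the wrist force passes 120 N, or if a joint passes its speed limit or range.

### The arm

A 6-joint arm with a two-finger parallel gripper is mounted at the origin on the work surface. World frame = base frame: x ahead of the robot, y to its left, z up, the work surface at z = 0. Lengths are in m, angles in degrees, forces in N, time in s.
With the tool pointing down it reaches from about 0.35 to 0.875 m from the base axis. Payload 4.2 kg.
Tool frame: the origin (TCP) lies midway between the tips of the shut fingers; the grasp point (between the pads) lies 19 mm behind it; z points along the fingers, y is the line along which they close (so a half turn about z gives the same grasp; the last joint's range is limited). The gripper opens to 87 mm and grips with 3 to 60 N. Pads are 19 mm wide; open, the fingers measure 117 mm over their backs; the gripper's body (75 mm by 190 mm) begins 51 mm behind the grasp point.
Start: joints at [-53.594, 22.042, 0.453, 0, -68.411, -14.817], TCP at [0.23, -0.581, 0.201] pointing down, gripper open.
Joint ranges: [-179.83, 179.83], [-69.29, 118.12], [-61.27, 80.66], [-181.25, 117.63], [-171.15, -9.14], [-177.46, 177.46]. Speed limits (degrees/s): [159.86, 159.86, 180, 180, 180, 180].

### API

Orientations are given as [roll, pitch, yaw] about the fixed x, y, z axes, in that order (R = Rz(yaw) Ry(pitch) Rx(roll)).
In Python, from workcell import env gives the robot as it stands. The module is installed in compiled form; this text tells all that it offers. Calls block until the motion is done:
- env.goto(position, orientation): joint-space move of the TCP to a pose.
- env.move_straight(position, rotation=None, rate=0.15, force_limit=None): straight line of the TCP; rotation=None keeps the orientation; rate is the mean speed in m/s. With force_limit (N) it stops when the force on the tool has changed by that much, and returns True; else False.
- env.set_joints(angles): joint-space move.
- env.gripper_to(opening, grasp_force=None): opening from 0.0 (shut) to 1.0 (fully open); grasp_force is the grip in N (None keeps the last); returns when the fingers have stopped.
- env.dwell(seconds).
- env.inverse_kinematics(position, orientation): joint angles nearest the present ones, or None.
- env.read_state(): the state.
- env.grab_frame(name): name is "scene" or "side" or "wrist"; returns a dict with "image" (420x560x3 uint8, blue, green, red), "fx", "fy", "cx", "cy" (pixels), "position" and "orientation" of the camera in the world. Camera axes: x right, y up, looking along -z (the intrinsics and any distortion apply to the point x, -y, -z); pixel columns grow to the right and rows downward; lengths in m; the calibration is good to about 2 mm. A picture is of the moment at which its call begins. There is no depth.
A pose or a line that the arm cannot do raises env.Unreachable and nothing moves.
- env.close_job(): hands the job in; it is judged then, once.
Trained networks look in a picture, given as the dict that the camera call returned (one of the last four; its "shot" number tells which), for a name from the list of things; names that differ only in an ending like _2 or _b are one class to them, and where a whole thing is asked for, a point or a joint stands for the part that bears it (a point fixed in the world has none). Each returns a list of dicts, best first, with "score" (0 to 1); they miss things now and then, are a little off and sometimes report something else, mostly with a low value. They report only what shows in the picture. A call takes as long as a camera call.
- env.search_frame(picture, thing): "xyz" ([x, y, z] in m, in world coordinates, good to about 4 mm: the middle of the surface that is visible of it).
- env.trace(picture, thing): "mask" (420x560 bool, what is visible of it).
The state is a dict: "clock": time; "joint_positions": joint angles; "qvel": joint speeds; "joint_torque": joint torques, N m; "position": TCP position; "tool_rot": TCP orientation; "force": force on the tool from outside, world axes, zero at the start; "wrist_torque": the same for the moment, N m; "opening": opening from 0.0 (shut) to 1.0 (fully open); "finger_force": force on a finger pad.
Only numpy, scipy, OpenCV 4.12 (cv2) and the standard library are available. Lean on these libraries where they do the work, as an engineer would, in place of code of your own. Each camera call takes 0.05 s, during which the arm holds its last target. There are 200 camera calls.

## Working session

There is one attempt and no reset: what is moved stays moved. The work goes in short steps, each a Python script; the robot and the scene stay as the last script left them, time stands still between calls to the robot, and variables do not carry over. Pictures are saved under pics/ and viewed, at most 10 in all, crops included, and the job is handed in when it is done.

```bash
mkdir -p pics; python3 - <<'E'
from workcell import env
import cv2,numpy as np
for n in("scene","side"):
    p=env.grab_frame(n); cv2.imwrite(f"pics/{n}0.png",p["image"])
    print(n,p["position"],p["orientation"],p["fx"],p["cx"],p["cy"],[k for k in p])
    for t in("machine","dial_grip","cover_handle","cover_hinge","bobbin","cone_a","screwdriver"):
        print(t,[(np.round(d["xyz"],3),round(d["score"],2)) for d in env.search_frame(p,t)[:2]])
s=env.read_state();print(s["clock"],s["tool_rot"],s["force"])
E
```

```text
scene [ 1.0098167  -0.66422777  1.03349037] [39.82089339  0.68347791 33.77949308] 408.82082773914107 281.65567496875565 217.47543414069366 ['image', 'fx', 'fy', 'cx', 'cy', 'position', 'orientation', 'shot']
machine [(array([ 0.582, -0.074,  0.097]), 0.96), (array([ 0.486, -0.176,  0.124]), 0.54)]
dial_grip [(array([ 0.489, -0.172,  0.13 ]), 0.69)]
cover_handle [(array([ 0.533, -0.059,  0.107]), 0.86)]
cover_hinge [(array([ 0.535, -0.06 ,  0.106]), 0.76), (array([ 0.582, -0.068,  0.098]), 0.39)]
bobbin [(array([ 0.591, -0.207,  0.105]), 0.45)]
cone_a [(array([ 0.495, -0.333,  0.063]), 0.84), (array([ 0.47 , -0.394,  0.065]), 0.56)]
screwdriver []
side [-0.22938632  0.73025153  1.41061552] [  40.67098138    0.40712122 -133.15378576] 497.9929458363844 282.3030089644498 205.45761219201123 ['image', 'fx', 'fy', 'cx', 'cy', 'position', 'orientation', 'shot']
machine [(array([0.507, 0.004, 0.102]), 0.8), (array([ 0.521, -0.056,  0.103]), 0.62)]
dial_grip [(array([ 0.478, -0.165,  0.124]), 0.47), (array([ 0.605, -0.502,  0.029]), 0.34)]
cover_handle [(array([ 0.524, -0.054,  0.106]), 0.8), (array([ 0.469, -0.303,  0.059]), 0.49)]
cover_hinge [(array([ 0.528, -0.055,  0.113]), 0.69)]
bobbin []
cone_a [(array([ 0.472, -0.307,  0.059]), 0.93), (array([0.61 , 0.222, 0.061]), 0.61)]
screwdriver [(array([ 0.376, -0.026,  0.022]), 0.53)]
0.8 [-1.79997670e+02  1.32067737e-03 -1.58409141e+02] [-0.92834075 -0.53837857  0.16728086]
```

View pics/scene0.png

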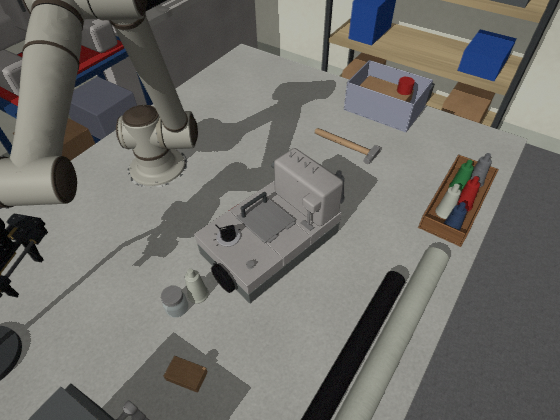

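View pics/side0.png

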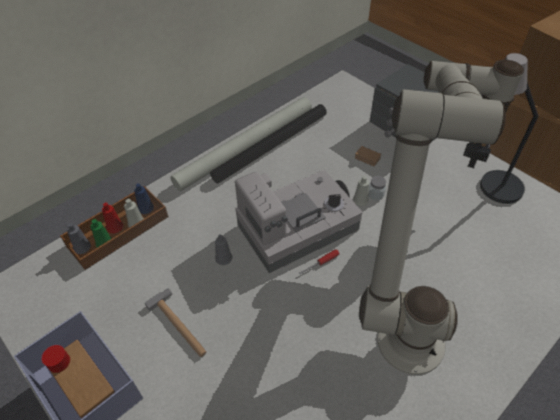

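```bash
python3 - <<'E'
from workcell import env
import cv2,numpy as np
s=env.read_state();p=s["position"]
env.move_straight([p[0],p[1],0.36],rate=0.25)
for yaw in(90,-90,0,180):
    print(yaw,env.inverse_kinematics([0.45,-0.12,0.38],[180,0,yaw]))
env.goto([0.45,-0.12,0.38],[180,0,-90])
p=env.grab_frame("wrist"); cv2.imwrite("pics/w0.png",p["image"])
print(p["position"],p["orientation"],p["fx"],p["cx"],p["cy"],env.read_state()["position"],env.read_state()["clock"])
for t in("dial_grip","cover_handle","bobbin","cone_a"):
    print(t,[(np.round(d["xyz"],3),round(d["score"],2)) for d in env.search_frame(p,t)[:2]])
E
```

```text
90 [  5.13570512   1.62459247  -0.75471268   0.         -87.62069485
 174.86429488]
-90 [  5.13570512   1.62459247  -0.75471268   0.         -87.62069485
  -5.13570512]
0 [ 5.13570512e+00  1.62459247e+00 -7.54712682e-01  2.54444375e-14
 -8.76206948e+01  8.48642949e+01]
180 [ 5.13570512e+00  1.62459247e+00 -7.54712682e-01 -2.54444375e-14
 -8.76206948e+01 -9.51357051e+01]
[ 0.45053105 -0.19465268  0.56449516] [-1.58272729e+01 -1.31797652e-02  1.79874061e+02] 298.56197348022835 278.370667615259 214.06350457037345 [ 0.4499991  -0.12062054  0.37982361] 3.4917
dial_grip [(array([ 0.479, -0.168,  0.113]), 0.63)]
cover_handle [(array([ 0.385, -0.035,  0.022]), 0.74), (array([ 0.534, -0.059,  0.108]), 0.71)]
bobbin [(array([ 0.589, -0.209,  0.114]), 0.75)]
cone_a [(array([ 0.472, -0.31 ,  0.095]), 0.85)]
```

View pics/w0.png

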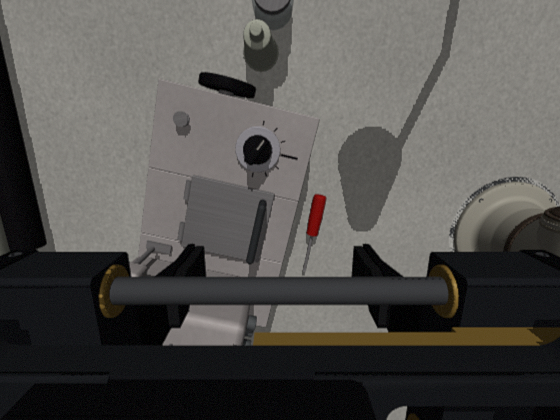

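```bash
python3 - <<'E'
import cv2
i=cv2.imread("pics/w0.png")[70:270,140:340]
cv2.imwrite("pics/w0c.png",cv2.resize(i,(600,600),interpolation=cv2.INTER_CUBIC))
E
```

```text
(no output)
```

View pics/w0c.png

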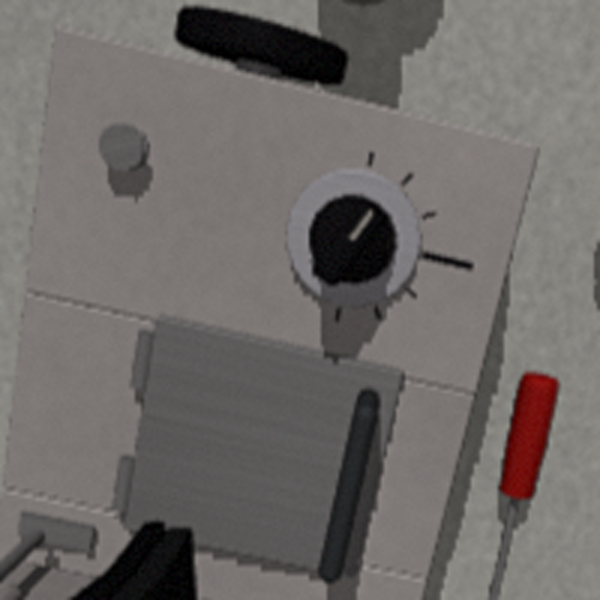

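```bash
cat > h.py <<'E'
import numpy as np
from scipy.spatial.transform import Rotation as R
from scipy.optimize import least_squares
C=dict(p=np.array([0.45053105,-0.19465268,0.56449516]),r=R.from_euler("xyz",[-15.8272729,-0.0131797652,179.874061],degrees=True),f=298.562,cx=278.37,cy=214.06)
def back(u,v,z,c=C):
    d=c["r"].apply([(u-c["cx"])/c["f"],-(v-c["cy"])/c["f"],-1]); return c["p"]+d*(z-c["p"][2])/d[2]
def crop(u,v,z): return back(140+u/3,70+v/3,z)
E
python3 - <<'E'
from h import *
L=[((57,30),(.12,-.2),.1),((538,150),(-.12,-.2),.1),((350,485),(-.065,-.015),.148)]
W=np.array([crop(*a,z)[:2] for a,m,z in L]);M=np.array([m for a,m,z in L])
def T(q,m): c,s=np.cos(q[2]),np.sin(q[2]); return q[:2]+np.asarray(m)@np.array([[c,s],[-s,c]])
s=least_squares(lambda q:(T(q,M)-W).ravel(),[.54,-.04,-.2]); q=s.x
print(q[:2],np.degrees(q[2]),np.round(s.fun*1000,1))
a,b=crop(352,240,.144),crop(372,211,.144); d=(b-a)[:2]
print("line inner/outer",a,b,"dial axis",T(q,(-.04,-.135)),"handle",T(q,(-.065,-.015)))
A=np.arctan2(d[1],d[0])-q[2]   # machine-frame direction; 0=>-y(-90), clockwise
print("dial deg",-90-np.degrees(A), "world dir",np.degrees(np.arctan2(d[1],d[0])))
h=crop(369,398,.148)-crop(332,573,.148); print("handle dir",np.degrees(np.arctan2(h[1],h[0]))+90, np.linalg.norm(h))
m=crop(472,266,.1)-crop(422,255,.1); print("mark dir yaw",np.degrees(np.arctan2(m[1],m[0]))%360-180,np.linalg.norm(m),crop(422,255,.1)[:2],T(q,(-.04-.026,-.135)))
E
```

```text
[ 0.55000988 -0.04364501] -12.927463553855045 [ 0.7 -2.2 -1.3 -3.8  0.5  5.9]
line inner/outer [ 0.47952368 -0.16739639  0.144     ] [ 0.47012561 -0.18033367  0.144     ] dial axis [ 0.48082188 -0.16627462] handle [ 0.48330161 -0.0437232 ]
dial deg 23.068441309353545 world dir -125.99590486320858
handle dir -12.514451849949936 0.09319808663193911
mark dir yaw -12.339032791180273 0.02620988218543644 [ 0.44699034 -0.15696411] [ 0.45548088 -0.16045797]
```

```bash
python3 - <<'E'
from workcell import env
import numpy as np
D=np.array([.4800,-.1670])
env.goto([*D,.26],[180,0,-126]); env.gripper_to(.5,20)
st=env.move_straight([*D,.120],rate=.1,force_limit=8)
print(st,env.read_state()["position"])
if not st:
    env.gripper_to(0,20); s=env.read_state(); print(s["opening"]*87,s["force"],s["wrist_torque"],s["tool_rot"],s["clock"])
E
```

```text
False [ 0.48045787 -0.16706719  0.12061435]
13.273804257645521 [ 3.61861198 -3.25659688 -1.52067079] [-0.97929765 -0.66902656 -0.0406928 ] [-1.79891799e+02  2.39317257e-02 -1.25991464e+02] 7.45
```

```bash
python3 - <<'E'
from workcell import env
import numpy as np,cv2
for y in np.linspace(-126,-192.6,5)[1:]:
    env.move_straight([.4803,-.1670,.1203],[180,0,y],rate=.1)
s=env.read_state(); print(s["tool_rot"],s["force"],s["wrist_torque"],s["opening"]*87,s["clock"])
env.gripper_to(.5); env.move_straight([.4803,-.167,.27],rate=.2)
env.goto([.45,-.09,.36],[180,0,-102.6])
p=env.grab_frame("wrist"); print(p["position"].tolist(),p["orientation"].tolist(),env.read_state()["clock"])
np.savez("w1.npz",p=p["position"],o=p["orientation"])
cv2.imwrite("pics/w1.png",p["image"])
i=p["image"][40:290,110:360];cv2.imwrite("pics/w1c.png",cv2.resize(i,(600,600),interpolation=cv2.INTER_CUBIC))
E
```

```text
[1.79958648e+02 1.06312166e-02 1.67589717e+02] [ 3.41146877  1.93466526 -4.11533599] [ 2.64088058e-01 -1.01327873e+00  6.96581403e-04] 13.199210674753557 9.2167
[0.43436299821054397, -0.16235801261632996, 0.5437961846950411] [-15.809142058716628, -0.09979231154116884, 167.28954742896866] 12.2417
```

View pics/w1c.png

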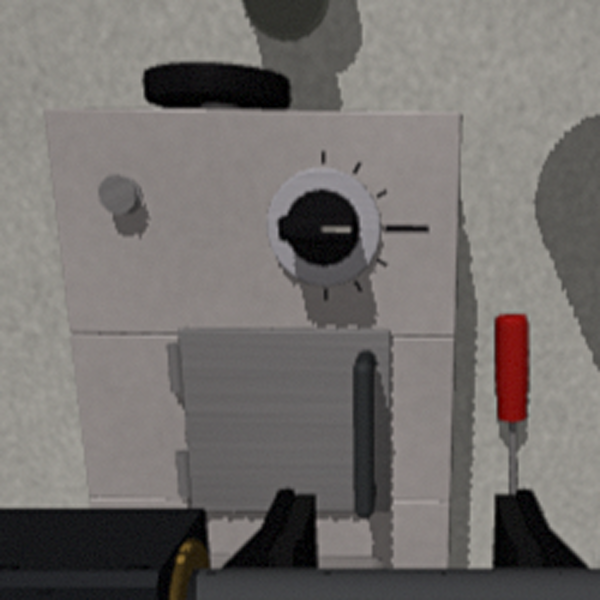

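```bash
python3 - <<'E'
from h import *
w=np.load("w1.npz"); c=dict(C,p=w["p"],r=R.from_euler("xyz",w["o"],degrees=True))
k=lambda u,v,z: back(110+u/2.4,40+v/2.4,z,c)
an=lambda a,b: np.degrees(np.arctan2(*(b-a)[1::-1]))%360-180
print("line",an(k(322,229,.144),k(352,229,.144)),k(322,229,.144))
print("mark",an(k(385,228,.1),k(428,229,.1)),k(385,228,.1),"axis-to-mark",an(k(322,229,.144),k(428,229,.1)))
e=k(365.5,352,.148),k(365.5,513,.148); print("handle",(e[0]+e[1])/2,an(e[1],e[0])-90+180,np.linalg.norm(e[0]-e[1]))
E
sed -n 1,1p /dev/null
```

```text
line -12.712285448913804 [ 0.47850282 -0.16478776  0.144     ]
mark -14.00045596855989 [ 0.44642434 -0.15731656  0.1       ] axis-to-mark -13.50117541052677
handle [ 0.482393   -0.04764724  0.148     ] 166.44908096115222 0.09729030452225458
```

```bash
python3 - <<'E'
from workcell import env
import numpy as np
H=np.array([.4824,-.0480]); o=[180,0,-103]
env.gripper_to(.7,50)
env.goto([*H,.23],o)
st=env.move_straight([*H,.127],rate=.12,force_limit=8)
s=env.read_state(); print(st,s["position"],s["clock"])
if not st:
    env.gripper_to(0,50); s=env.read_state(); print(s["opening"]*87,s["finger_force"],s["position"],s["force"],s["tool_rot"],s["clock"])
E
```

```text
False [ 0.4832039  -0.04799668  0.12799181] 14.5083
0.4957091697073117 2.7835171669721603 [ 0.48343728 -0.04795803  0.12786226] [ 1.22414138 -0.54591326  5.58862451] [-1.79859846e+02  3.24285032e-02 -1.02974845e+02] 15.7083
```

```bash
python3 - <<'E'
from workcell import env
import cv2,numpy as np
a=env.grab_frame("scene");b=env.grab_frame("side");c=env.grab_frame("wrist")
f=lambda i:cv2.resize(i,(400,300),interpolation=cv2.INTER_CUBIC)
cv2.imwrite("pics/m1.png",np.vstack([np.hstack([f(a["image"][130:280,180:380]),f(b["image"][150:270,225:385])]),np.hstack([f(c["image"]),f(c["image"][160:310,180:380])])]))
E
```

```text
(no output)
```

View pics/m1.png

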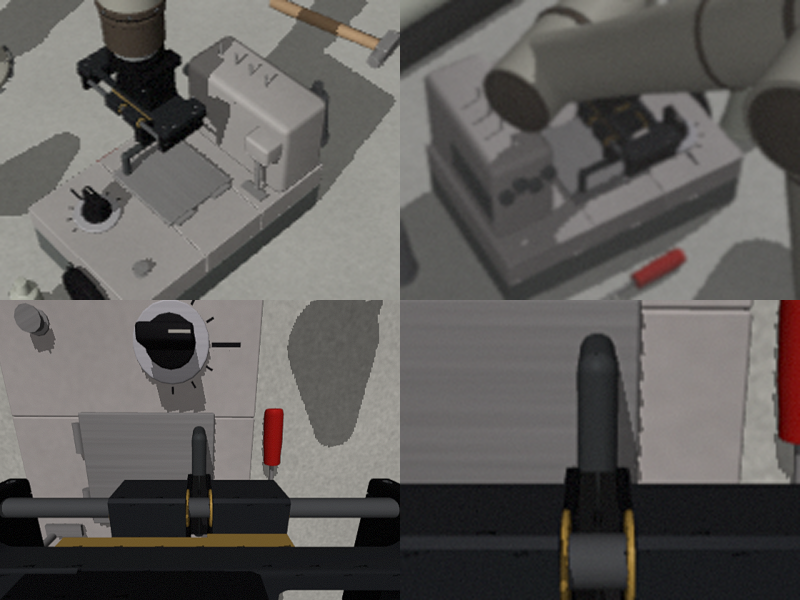

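```bash
python3 - <<'E'
from workcell import env
import cv2,numpy as np
s=env.read_state(); print(s["opening"]*87,s["finger_force"],s["force"],s["position"])
a=env.grab_frame("scene");b=env.grab_frame("side")
f=lambda i:cv2.resize(i,(400,600),interpolation=cv2.INTER_CUBIC)
g=env.grab_frame("wrist")["image"]
cv2.imwrite("pics/m2.png",np.hstack([f(a["image"][165:240,230:280]),f(g[245:335,250:310])]))
E
```

```text
0.38968985092513936 2.77537040412426 [ 0.08799567 -0.43554703  6.46535361] [ 0.48339833 -0.04796898  0.12784462]
```

View pics/m2.png

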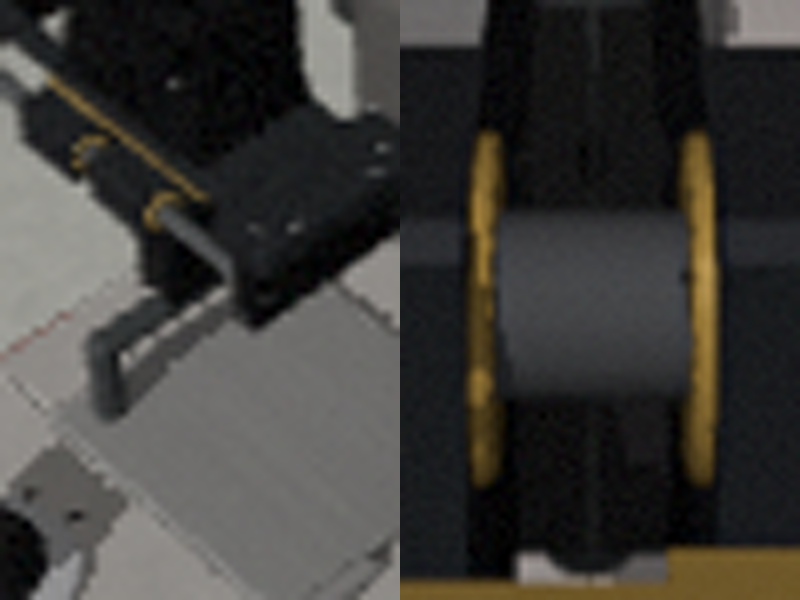

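```bash
python3 - <<'E'
from h import *
s=dict(p=np.array([1.0098167,-0.66422777,1.03349037]),r=R.from_euler("xyz",[39.82089339,0.68347791,33.77949308],degrees=True))
def pr(X):
    d=s["r"].inv().apply(np.array(X)-s["p"]); u=np.array([281.66+408.82*d[0]/-d[2],217.48-408.82*d[1]/-d[2]]); return u,(u-[230,165])*8
w=np.load("w1.npz"); c=dict(C,p=w["p"],r=R.from_euler("xyz",w["o"],degrees=True))
k=lambda u,v,z: back(110+u/2.4,40+v/2.4,z,c)
for z in(.11,.12,.13,.144): print(z,"end",pr(k(365.5,358,z))[1],"mid",k(365.5,434,z),"post foot",)
for z in (.12,.128,.138): print("tcp",z,pr([.4834,-.048,z])[1])
E
```

```text
0.11 end [112.90249021 404.10861543] mid [ 0.48683732 -0.03732682  0.11      ] post foot
0.12 end [105.6596914  388.60341083] mid [ 0.48562766 -0.04020908  0.12      ] post foot
0.13 end [ 98.31633428 372.88293349] mid [ 0.48441801 -0.04309133  0.13      ] post foot
0.144 end [ 87.86266986 350.50398717] mid [ 0.4827245  -0.04712649  0.144     ] post foot
tcp 0.12 [187.63516182 332.51191359]
tcp 0.128 [186.23347051 318.24229578]
tcp 0.138 [184.46123992 300.20048212]
```

```bash
cat >> h.py <<'E'
YAW=np.radians(-13.0)
def arc(start,th):
    dx=-.115*(np.cos(th)-1)+.043*np.sin(th); dz=.115*np.sin(th)+.043*(np.cos(th)-1)
    return np.asarray(start)+[dx*np.cos(YAW),dx*np.sin(YAW),dz]
E
python3 - <<'E'
from workcell import env
from h import *
st=np.array([.4830,-.048,.127])
for t in(.03,.06,.1):
    env.move_straight(arc(st,t),rate=.04); s=env.read_state(); print(t,s["opening"]*87,s["finger_force"],s["force"],s["position"],s["clock"])
E
```

```text
0.03 0.28449187823680044 0.0 [-0.38753954  0.59205355 -0.72357576] [ 0.4833649  -0.04829505  0.12978921] 16.2583
0.06 0.7146667133056172 0.0 [ 0.05684896  0.3701884  -0.17929684] [ 0.48560398 -0.0486336   0.13370666] 16.5083
0.1 0.6417212744740515 0.0 [ 0.14450675 -0.15514067 -0.67870367] [ 0.48803645 -0.04907779  0.13853793] 16.7833
```

```bash
python3 - <<'E'
from workcell import env
from h import *
import cv2
p=env.read_state()["position"]
env.move_straight([p[0],p[1],.175],rate=.15)
env.move_straight([.4825,-.048,.17],rate=.15)
r=env.move_straight([.4825,-.048,.122],rate=.04,force_limit=4)
s=env.read_state(); print(r,s["position"],s["force"],s["clock"])
a=env.grab_frame("scene");g=env.grab_frame("wrist")["image"]
f=lambda i:cv2.resize(i,(400,600),interpolation=cv2.INTER_CUBIC)
cv2.imwrite("pics/m3.png",np.hstack([f(a["image"][165:240,230:280]),f(g[190:340,240:340])]))
E
```

```text
True [ 0.48211415 -0.04805451  0.12797898] [-1.21171135  1.24679859  5.70137765] 18.3917
```

View pics/m3.png

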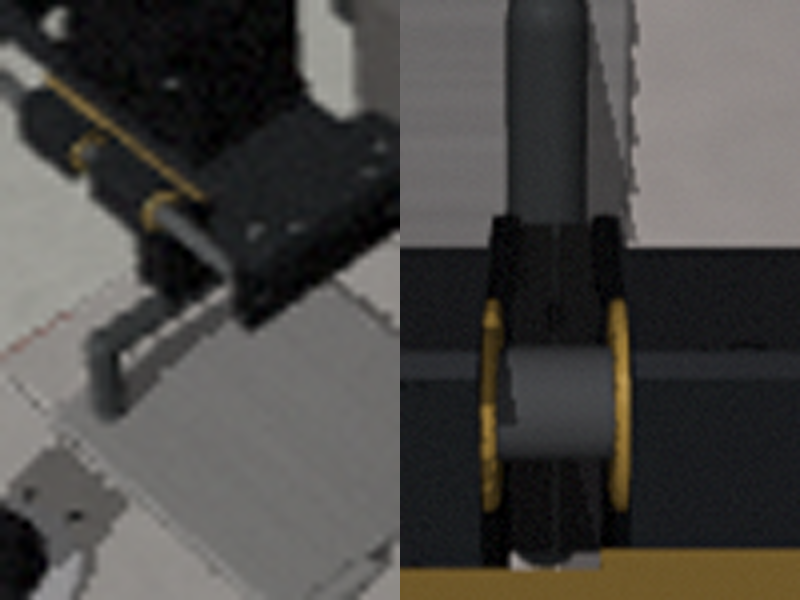

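```bash
python3 - <<'E'
from workcell import env
from h import *
env.move_straight([.4828,-.048,.155],rate=.15); env.gripper_to(.6,50)
r=env.move_straight([.4828,-.048,.105],rate=.06,force_limit=6)
s=env.read_state(); print(r,s["position"],s["force"],s["clock"])
if not r:
    env.gripper_to(0,50); s=env.read_state(); print(s["opening"]*87,s["finger_force"],s["position"],s["force"],s["clock"])
E
```

```text
False [ 0.48318614 -0.04795008  0.10532567] [ 0.13076931 -0.13789264  0.39384692] 20.8917
11.121905789680492 50.00786304473877 [ 0.48361687 -0.04810971  0.1051004 ] [ 3.78944433 -2.99271192 -2.39461406] 21.675
```

```bash
python3 - <<'E'
from workcell import env
from h import *
st=np.array([.4835,-.0482,.105])
for i,t in enumerate(np.linspace(0,.8727,11)[1:]):
    env.move_straight(arc(st,t),rate=.05); s=env.read_state()
    print(round(t,2),round(s["opening"]*87,1),np.round(s["force"],1),np.round((s["position"]-arc(st,t))*1000,1),round(s["clock"],1))
    if abs(s["force"]).max()>30: print("STOP");break
import cv2
env.dwell(.5); s=env.read_state(); print(s["position"],s["force"])
f=lambda i:cv2.resize(i,(400,600),interpolation=cv2.INTER_CUBIC)
a=env.grab_frame("scene");g=env.grab_frame("wrist")["image"]
cv2.imwrite("pics/scene_l.png",a["image"])
cv2.imwrite("pics/m4.png",np.hstack([f(a["image"][140:260,195:275]),f(g[0:420,140:420])]))
for t in("dial","cover_handle"):print(t,[(d["xyz"],d["score"]) for d in env.search_frame(a,t)[:1]])
E
```

```text
0.09 9.9 [ 3.9  0.1 -7.7] [-0.4  0.1 -0.5] 22.0
0.17 10.5 [ 0.7  0.6 -6. ] [-0.5  0.1  0. ] 22.4
0.26 10.4 [-2.7  4.  -5.5] [-0.9  0.1  0.1] 22.8
0.35 10.6 [-4.   4.6 -4.2] [-1.5  0.2  0. ] 23.1
0.44 10.6 [-5.6  5.6 -1.8] [-2.3  0.3 -0.1] 23.5
0.52 10.5 [-7.9  6.2  2.3] [-2.6  0.3  0.6] 23.9
0.61 10.6 [-9.7  6.8  4.1] [-3.3  0.4  0.8] 24.2
0.7 10.6 [-11.8   7.7   7.5] [-3.1  0.4  1.7] 24.6
0.79 10.6 [-12.9   8.3  10.6] [-2.8  0.3  2.7] 25.0
0.87 10.8 [-12.3   6.6  13.4] [-1.5 -0.1  4.1] 25.3
[ 0.55397697 -0.06485948  0.18172008] [-10.85741301   5.83131136  13.14115194]
dial [([0.4863, -0.1785, 0.1237], 0.66)]
cover_handle [([0.5667, -0.0786, 0.1477], 0.97)]
```

View pics/m4.png

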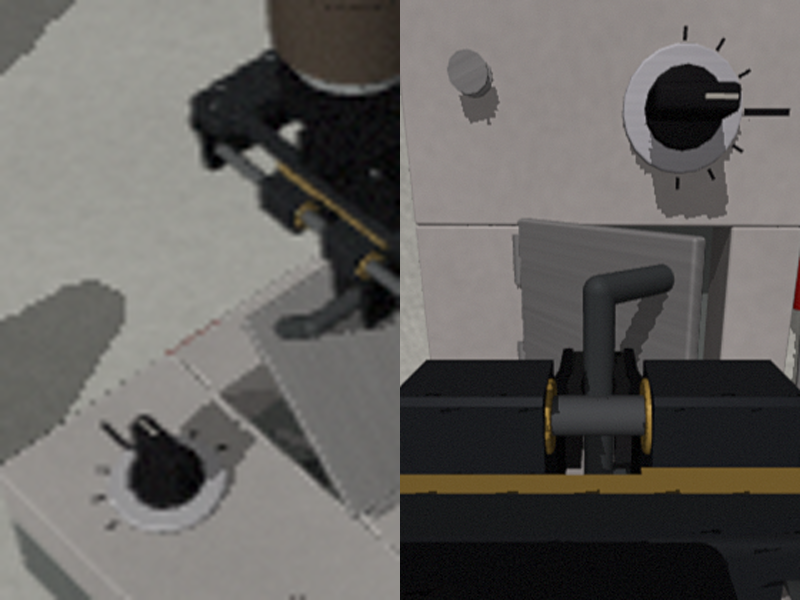

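```bash
cat > fit.py <<'E'
from h import *
s=dict(p=np.array([1.0098167,-0.66422777,1.03349037]),r=R.from_euler("xyz",[39.82089339,0.68347791,33.77949308],degrees=True))
def pr(X):
    d=s["r"].inv().apply(np.atleast_2d(X)-s["p"]); return np.c_[281.66+408.82*d[:,0]/-d[:,2],217.48-408.82*d[:,1]/-d[:,2]]
def W(q,M):
    M=np.atleast_2d(M); c,n=np.cos(q[2]),np.sin(q[2]); return np.c_[q[0]+c*M[:,0]-n*M[:,1],q[1]+n*M[:,0]+c*M[:,1],M[:,2]]
def cov(th,u,y,h=.004): # u distance from hinge along plate, h height above plate mid
    return [.05-u*np.cos(th)+h*np.sin(th),y,.104+u*np.sin(th)+(h)*np.cos(th)]
to=lambda u:(np.array(u)-[195,140])*5
E
python3 - <<'E'
from fit import *
M=[[-.099,-.135,.1],[-.073,-.135,.1],[-.12,-.2,.1],[-.04,-.135,.114]]
U=np.array([[103,423],[130,450],[5,462],[165,478]])/5+[195,140]
f=least_squares(lambda q:(pr(W(q,M))-U).ravel(),[.55,-.045,-.22]); print(f.x[:2],np.degrees(f.x[2]),np.round(f.fun,1))
for name,q in(("wrist pose",[.55,-.0436,np.radians(-13)]),("scene pose",f.x)):
    print(name,"fixed",np.round(to(pr(W(q,M))).tolist()),"hingecorner",to(pr(W(q,[.05,-.075,.104]))))
    for d in(40,45,50,55,60): print(d,to(pr(W(q,cov(np.radians(d),.13,-.075)))).round(),"handle end",to(pr(W(q,cov(np.radians(d),.115,-.06,.04)))).round())
E
```

```text
[ 0.55804655 -0.05056624] -16.3455901616856 [ 1.2  0.6  0.9  0.6 -1.9 -0.1 -0.1 -1.1]
wrist pose fixed [[106. 425.]
 [133. 451.]
 [ -6. 466.]
 [166. 469.]] hingecorner [[350.90138522 512.48042889]]
40 [[228. 317.]] handle end [[287. 315.]]
45 [[235. 315.]] handle end [[297. 319.]]
50 [[244. 315.]] handle end [[309. 323.]]
55 [[254. 316.]] handle end [[321. 329.]]
60 [[265. 318.]] handle end [[334. 337.]]
scene pose fixed [[109. 426.]
 [134. 453.]
 [ -5. 461.]
 [164. 472.]] hingecorner [[346.4383492  525.35126343]]
40 [[230. 324.]] handle end [[288. 325.]]
45 [[238. 323.]] handle end [[298. 329.]]
50 [[246. 323.]] handle end [[309. 334.]]
55 [[255. 324.]] handle end [[320. 341.]]
60 [[265. 327.]] handle end [[332. 349.]]
```

```bash
python3 - <<'E'
from workcell import env
from fit import *
import cv2
c,n=np.cos(YAW),np.sin(YAW)
t=arc([.4835,-.0482,.105],.8727)+np.array([-.0013*c,-.0013*n,.0038])
env.move_straight(t,rate=.02); env.dwell(.5); s=env.read_state(); print(s["position"],s["force"],s["opening"]*87,s["finger_force"],s["clock"])
q=[.55,-.0436,YAW]
a=env.grab_frame("scene");g=env.grab_frame("wrist")
w=dict(p=np.array(g["position"]),r=R.from_euler("xyz",g["orientation"],degrees=True))
def pw(X):
    d=w["r"].inv().apply(np.atleast_2d(X)-w["p"]); return np.c_[278.37+298.562*d[:,0]/-d[:,2],214.06-298.562*d[:,1]/-d[:,2]]
def draw(img,P,o,k,sz):
    i=cv2.resize(img[o[1]:o[1]+sz[1],o[0]:o[0]+sz[0]],None,fx=k,fy=k,interpolation=cv2.INTER_CUBIC)
    for d,col in((45,(255,0,0)),(50,(0,255,0)),(55,(0,0,255))):
        th=np.radians(d); L=[cov(th,0,-.075),cov(th,.13,-.075),cov(th,.13,-.05)]
        cv2.polylines(i,[((P(W(q,L))-o)*k).astype(int)],False,col,1)
    for m in([-.099,-.135,.1],[-.073,-.135,.1]): cv2.circle(i,((P(W(q,m))[0]-o)*k).astype(int).tolist(),3,(0,255,255),1)
    return i
cv2.imwrite("pics/m5.png",np.hstack([draw(a["image"],pr,np.array([205,170]),5,(80,120)),draw(g["image"],pw,np.array([210,40]),3,(133,200))[:600]]))
E
```

```text
[ 0.55251507 -0.06450068  0.18137549] [-5.91060707  4.06461548 -1.9433434 ] 10.332968011280855 50.01490652561188 26.8917
```

View pics/m5.png

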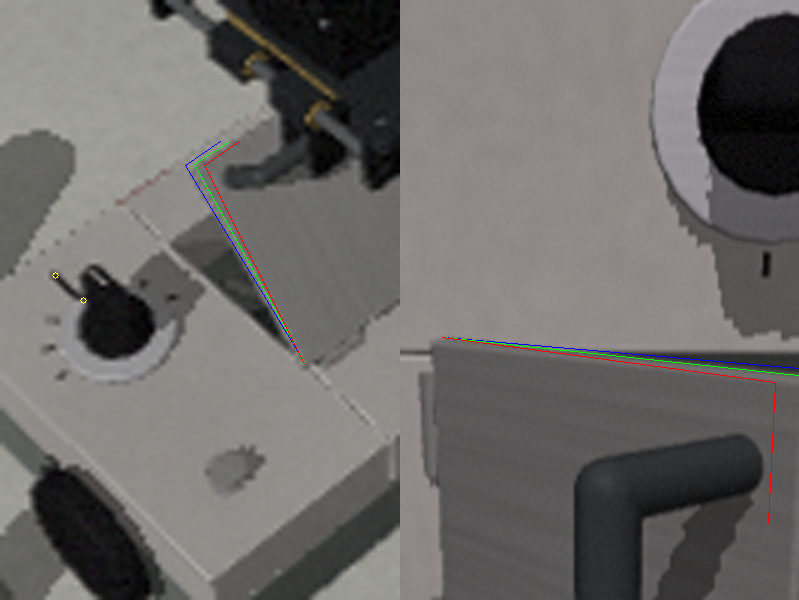

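```bash
python3 - <<'E'
from workcell import env
from fit import *
c,n=np.cos(YAW),np.sin(YAW)
t=arc([.4835,-.0482,.105],.8727)+np.array([.0002*c,.0002*n,.0043])
env.move_straight(t,rate=.02); env.dwell(.5); s=env.read_state(); print(s["position"],s["force"],s["opening"]*87,s["finger_force"],abs(s["qvel"]).max(),s["clock"])
print(env.close_job())
E
```

```text
[ 0.55391083 -0.06482351  0.18191936] [-6.12862822  4.07762155 -1.56149204] 10.64233677091746 50.015233755111694 0.08209143193444818 27.7417
the job is handed in; nothing more can be done
None
```

The dial's white line is on the long mark (estimated within about 1°), set and released while the cover was shut; the gripper now holds the cover steady at about 50° (estimated within 2°), and the job was handed in at about 28 s, with no sign of anything else disturbed and no verdict returned.

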